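# Run the round sample flask on the touch mixer

### The arm

A 7-joint arm with a two-finger parallel gripper is mounted at the origin on the work surface; the furniture and walls round the work are solid. World frame = base frame: x ahead of the robot, y to its left, z up, the work surface at z = 0. Lengths are in m, angles in degrees, forces in N, time in s.
With the tool pointing down it reaches from about 0.4 to 0.875 m from the base axis. Payload 19.3 kg.
Tool frame: the origin (TCP) lies midway between the tips of the shut fingers; the grasp point (between the pads) lies 19 mm behind it (manip.tcp_to_grasp is the distance from the TCP to the grasp point, in m); z points along the fingers, x is the direction in which the jaws open and shut, and the axes are right-handed (so a half turn about z gives the same grasp; the last joint's range is limited). The gripper opens to 85 mm and grips with 20 to 120 N. Pads are 22 mm wide; open, the fingers measure 114 mm over their backs; the gripper's body (76 mm by 85 mm) begins 54 mm behind the grasp point. The pads swing forward as they close: fully open they stand 13 mm farther back than shut.
Start: joints at [-4.022, 29.874, -2.08, 91.645, 1.215, 58.505, -6.463], TCP at [0.625, -0, 0.231] pointing down, gripper open.
Joint ranges: [-166.77, 166.77], [-17.47, 122.26], [-85.68, 81.53], [9.62, 139.38], [-72.42, 252.41], [9.2, 110.78], [-144.41, 144.41]. Speed limits (degrees/s): [108.29, 108.29, 136.94, 136.94, 172.46, 172.46, 172.46].

### API

Orientations are given as a 3x3 rotation matrix whose columns are the frame's x, y, z axes.
In Python, from bench import sensors, eyes, manip, models gives the robot as it stands. The module is installed in compiled form; this text tells all that it offers.
- The arm moves only by the tool jog_arm, never from a script. Its argument "commands" is a list of rows, each an object of numbers: "tx", "ty", "tz": the shift along the world's x, y, z in mm; "rx", "ry", "rz": the turn, a rotation vector about the world's x, y, z in units of 6 degrees (1.0 is 6 degrees); "hand": the finger opening in mm, from 0 to 85.4. In form: [{"tx": .., "ty": .., "tz": .., "rx": .., "ry": .., "rz": .., "hand": ..}, ...]. A call has 1 to 12 rows; each row shifts and turns the commanded pose from where the row before left it; what a row does not reach is not made up. A row lasts 1/12 s, in which the tool goes at most 41.7 mm and 7.16 degrees, less where a joint would pass 70% of its speed; a pose out of reach is approached as far as the arm can. A call is refused whole if a number of a shift passes 41.7 or a number of a turn 1, either way. A call with a gripper value outside its range is refused whole. The fingers move at their own pace and stop on an object; "newtons" is the grip in N (left out, the last holds). Time passes only in rows, so rows that do not move let the fingers close. It gives the time, the measured TCP pose, the force and the opening at its end, in the units of the state.
- sensors.sense(): the state, without advancing time (a new reading comes with each control period).
- eyes.get_image(name): name is "scene" or "side" or "wrist"; returns the picture (480x640x3 uint8, red, green, blue); there is no depth.
- eyes.camera_model(name): a dict with "fov_y" (degrees; the focal length in pixels is half the picture's height over the tangent of half this angle, whatever the lens; pixels are square), "cx", "cy" (the principal point, pixels), "cam_to_world" (4x4, takes a point from camera to world coordinates). Camera axes: x right, y up, looking along -z (the intrinsics and any distortion apply to the point x, -y, -z); pixel columns grow to the right and rows downward; lengths in m; the calibration is good to about 2 mm. A picture is of the moment at which its call begins: read the wrist's pose just before it. camera_model takes no time and is no camera call; for the wrist camera it gives the pose at the moment of the call.
- manip.sign_off(): hands the job in, once; it reports no verdict.
Trained networks look in the newest picture that a camera, given by its name, has taken for a name from the list of things; names that differ only in an ending like _2 or _b are one class to them, and where a whole thing is asked for, a point or a joint stands for the part that bears it (a point fixed in the world has none). Each returns a list of dicts, best first, with "score" (0 to 1); they miss things now and then, are a little off and sometimes report something else, mostly with a low value. They report only what shows in the picture. A call takes as long as a camera call.
- models.find_in(camera, target): "extent" ([left, top, right, bottom] in pixels, round what is visible of it).
- models.place_of(camera, target): "point" ([column, row] in pixels: a listed point, or the origin of a listed thing).
The state is a dict: "t": time; "qpos": joint angles; "joint_velocities": joint speeds; "joint_efforts": joint torques, N m; "eef_pos": TCP position; "eef_rot": TCP orientation; "ft_force": force on the tool from outside, world axes, zero at the start; "moment": the same for the moment, N m; "opening": finger opening in m.
Only numpy, scipy, OpenCV 4.12 (cv2) and the standard library are available. Lean on these libraries where they do the work, as an engineer would, in place of code of your own. Each camera call takes 0.05 s, during which the arm holds its last target.

### The job

Mix the round-bellied sample flask on the touch mixer: first turn the mixer's scale sleeve until its 4 stands at the white index line, then set the flask upright, belly first, into the sprung ring and push it down until the ring has sunk nearly all of its travel. The mixer runs only while the ring is held down, so finish still holding the flask and pressing it down, and leave the straight-sided bottle standing where it is.

Things in the scene. Friction and masses are not known exactly. Their poses are not given: they have to be found in the camera images.
- mixer: Touch mixer, a low grey box fixed to the bench, 130 mm (its x) by 245 mm (its y), flat top 45 mm above the bench. Origin: centre of its underside; x points to its back, away from the robot at yaw 0, y to its left. The sprung ring stands on the left half (axis at y = +60 mm), the black scale sleeve on the right half (axis at y = -60 mm), both axes at x = 0, vertical.
- ring_top (a point): Centre of the top plane of the sprung ring (it sinks with the ring). A flat aluminium ring, 82 mm outside diameter, 50 mm bore, 8 mm thick, on three small coil springs; its top is 69 mm above the bench when up. The round flask's belly sits in the bore: seated, the flask's underside is about 6 mm below the ring's top plane.
- cradle (a joint): How far the sprung ring is pushed down, in m: 0 up, 0.014 fully down (stop). The spring starts at about 6 N and rises by 0.6 N per mm to about 14 N at the stop; it carries the flask's own weight without sinking and comes back up when let go.
- sleeve_top (a point): Centre of the top face of the black scale sleeve, on its vertical turning axis, 92 mm above the bench. Grip: a ribbed upright cylinder 42 mm in diameter (44 over the ribs) and 40 mm tall; below it a skirt 96 mm in diameter and 6 mm thick that carries the white figures 1 to 5.
- sleeve (a joint): Turn of the scale sleeve in rad, growing clockwise seen from above, limits -0.1 to 2.1. The figure n stands at the white index line (on the mixer's top and front face, on the robot's side of the sleeve) at 0.5 x (n - 1): 1 at 0, 2 at 0.5, 3 at 1.0, 4 at 1.5, 5 at 2.0. Stiff friction (about 0.06 N m), stays where it is left.
- flask: The round flask: aluminium, ball-shaped belly 66 mm in diameter (its centre 28 mm above the underside) with a small flat underside 36 mm across, straight upright neck 26 mm in diameter from 58 to 100 mm height, black cap 29 mm in diameter from 100 to 110 mm. About 0.25 kg. Origin: centre of its underside; z points up through the cap.
- straight_bottle: The straight-sided bottle, not to be used: same aluminium, neck and cap as the flask and as tall (110 mm), but with a cylindrical body 54 mm in diameter up to 58 mm height. Origin: centre of its underside.

How it is judged (in metres and radians):
On the way, in this order (a step that is already met when the one before it is completed fails the run):
1. the sleeve is set to 4 (within 0.15 rad) while the ring is still up (value of joint sleeve between 1.35 and 1.65 rad and value of joint cradle below 0.003 m), for 0.2 s.
2. the round flask is lifted in the fingers, its underside over 50 mm above the bench (height (world z) of flask above 0.05 m and contact force between flask and the fingers above 1 N), for 0.1 s.
At the end, for the whole second after the job is handed in: Sleeve at 4 (within 0.15 rad); round flask upright (0.15 rad) in the ring, axes within 6 mm, touched by the robot and pressed so that the ring is at least 9 of 14 mm down with over 6 N on it, at rest; straight bottle standing within 30 mm of its start (value of joint sleeve between 1.35 and 1.65 rad and value of joint cradle above 0.009 m and horizontal distance between flask and ring_top below 0.006 m and z of flask in the frame of ring_top below -0.002 m and angle between flask's own z axis and vertical below 0.15 rad and contact force between flask and mixer above 6 N and (contact force between flask and the fingers above 2 N or contact force between flask and the arm above 2 N) and linear speed of flask below 0.02 m/s and distance of straight_bottle from where it was at the start of the episode below 0.03 m and angle between straight_bottle's own z axis and vertical below 0.2 rad); the arm keeps its last pose, push and grip.
It fails at once if the straight-sided bottle is shifted by more than 30 mm or knocked over (distance of straight_bottle from where it was at the start of the episode above 0.03 m or angle between straight_bottle's own z axis and vertical above 0.5 rad).
It also fails if it takes over 45 s, if anything falls off the work surface, if the arm or the gripper's body presses on something with over 40 N, if the wrist force passes 120 N, or if a joint passes its speed limit or range.

## Working session

There is one attempt and no reset: what is moved stays moved. The work goes in short steps, Python scripts to look and compute and a tool call to move; the robot and the scene stay as the last step left them, time stands still between calls to the robot, and variables do not carry over. Pictures are saved under pics/ and viewed, and the job is handed in when it is done.

Besides the shell and the picture viewer there is one more tool, called after "Request:" in YAML: its name, and indented under it one key for each argument. jog_arm: Moves the arm, as the interface text tells. Its arguments: {"type":"object","properties":{"commands":{"type":"array","items":{"type":"object","properties":{"tx":{"type":"number"},"ty":{"type":"number"},"tz":{"type":"number"},"rx":{"type":"number"},"ry":{"type":"number"},"rz":{"type":"number"},"hand":{"type":"number"}}}},"newtons":{"type":"number"}},"required":["commands"]}

```bash
mkdir -p pics; cat > h.py <<'E'
import numpy as np, cv2
from bench import sensors, eyes, manip, models
def cam(name):
    m=eyes.camera_model(name); f=240/np.tan(np.radians(m['fov_y'])/2); return m,f
def ray(name,px,m=None):
    if m is None: m=eyes.camera_model(name)
    f=240/np.tan(np.radians(m['fov_y'])/2)
    T=np.array(m['cam_to_world']); d=np.array([(px[0]-m['cx'])/f,-(px[1]-m['cy'])/f,-1])
    return T[:3,3],T[:3,:3]@d
def atz(name,px,z,m=None):
    o,d=ray(name,px,m); return o+d*(z-o[2])/d[2]
def proj(name,p,m=None):
    if m is None: m=eyes.camera_model(name)
    f=240/np.tan(np.radians(m['fov_y'])/2)
    T=np.array(m['cam_to_world']); c=T[:3,:3].T@(np.array(p)-T[:3,3])
    return np.array([m['cx']+f*c[0]/-c[2], m['cy']-f*c[1]/-c[2]])
def save(name,fn):
    im=eyes.get_image(name); cv2.imwrite('pics/'+fn,cv2.cvtColor(im,cv2.COLOR_RGB2BGR)); return im
E
python3 - <<'E'
from h import *
print(sensors.sense()['t'])
for c in ['scene','side','wrist']:
    m=eyes.camera_model(c); print(c,{k:(np.round(v,3).tolist() if not isinstance(v,str) else v) for k,v in m.items()})
    save(c,c+'0.png')
    for t,z in [('mixer',0),('ring_top',.069),('sleeve_top',.092),('flask',0),('straight_bottle',0)]:
        for r in models.place_of(c,t)[:2]:
            print(c,t,np.round(r['score'],2),np.round(r['point'],1),np.round(atz(c,r['point'],z,m),4))
print(sensors.sense()['t'])
E
```

```text
0.0
scene {'fov_y': 56.277, 'cx': 323.021, 'cy': 240.598, 'cam_to_world': [[-0.319, -0.729, 0.605, 1.04], [0.948, -0.24, 0.21, 0.115], [-0.008, 0.641, 0.768, 0.735], [0.0, 0.0, 0.0, 1.0]]}
scene mixer 0.72 [379.6 253.3] [0.456  0.0372 0.    ]
scene ring_top 0.94 [413.7 232.1] [0.4385 0.0952 0.069 ]
scene sleeve_top 0.58 [353.5 226.7] [ 0.4816 -0.0161  0.092 ]
scene flask 0.95 [234.6 272.4] [ 0.5952 -0.2285  0.    ]
scene straight_bottle 0.64 [292.2 275.8] [ 0.5666 -0.115   0.    ]
side {'fov_y': 55.313, 'cx': 314.973, 'cy': 239.419, 'cam_to_world': [[-1.0, -0.006, 0.008, 0.509], [0.01, -0.534, 0.845, 0.672], [-0.001, 0.845, 0.534, 0.538], [0.0, 0.0, 0.0, 1.0]]}
side mixer 0.89 [340.7 306.6] [0.4567 0.0453 0.    ]
side ring_top 0.65 [361.  293.6] [0.4287 0.0941 0.069 ]
side sleeve_top 0.85 [326.8 248.5] [ 0.4811 -0.0039  0.092 ]
side flask 0.81 [271.6 230.9] [ 0.5983 -0.2172  0.    ]
side straight_bottle 0.9 [282.6 253.6] [ 0.5688 -0.1249  0.    ]
wrist {'fov_y': 61.917, 'cx': 314.192, 'cy': 233.989, 'cam_to_world': [[1.0, 0.0, -0.0, 0.626], [-0.0, 0.964, 0.268, 0.067], [0.0, -0.268, 0.964, 0.374], [0.0, 0.0, 0.0, 1.0]]}
wrist mixer 0.74 [133.  150.2] [0.4597 0.0429 0.    ]
wrist sleeve_top 0.79 [125.9 235.7] [ 0.4878 -0.0127  0.092 ]
wrist sleeve_top 0.64 [252.1 311.4] [ 0.5778 -0.0735  0.092 ]
wrist flask 0.6 [289.6 403.9] [ 0.5987 -0.231   0.    ]
wrist straight_bottle 0.9 [249.8 313.3] [ 0.5597 -0.1215  0.    ]
0.9
```

View pics/scene0.png

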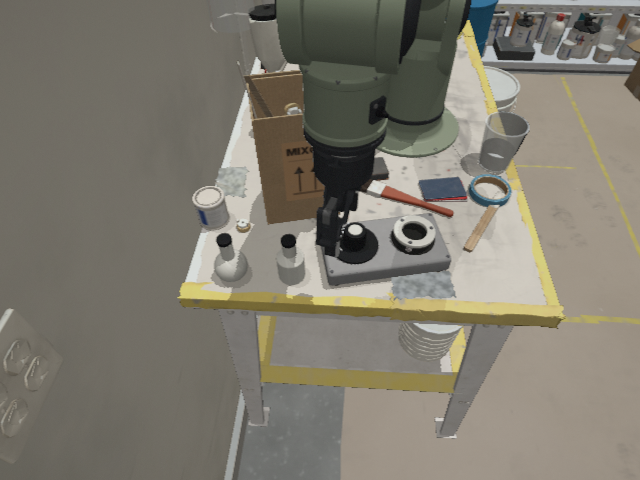

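View pics/side0.png

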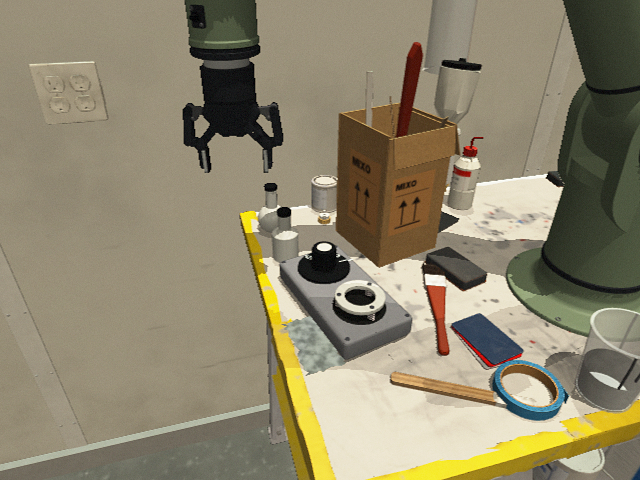

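View pics/wrist0.png

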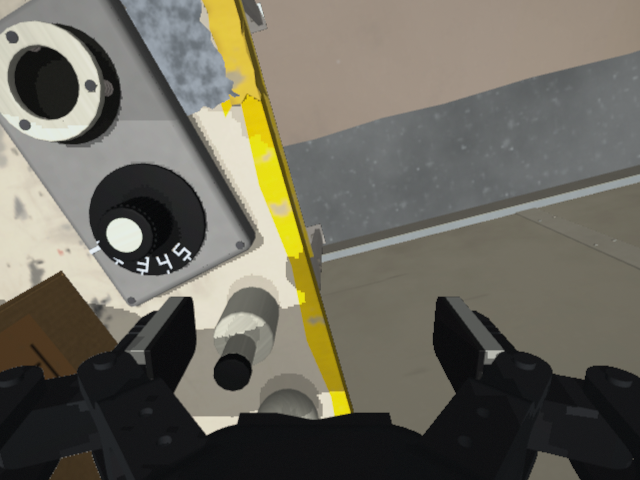

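```bash
python3 - <<'E'
from h import *
for n,l in [('side',[(380,262),(336,222),(440,228)]),('scene',[(265,222),(190,295),(252,70)]),('wrist',[(62,272),(133,305),(258,237),(105,5)])]:
    for p in l: print(n,p,np.round(atz(n,p,0),3),np.round(atz(n,p,.045),3),np.round(atz(n,p,.2),3))
im=cv2.imread('pics/wrist0.png')[140:320,40:260]; cv2.imwrite('pics/w0z.png',cv2.resize(im,None,fx=3.2,fy=3.2,interpolation=cv2.INTER_CUBIC))
E
```

```text
side (380, 262) [ 0.368 -0.092  0.   ] [ 0.38  -0.028  0.045] [0.421 0.192 0.2  ]
side (336, 222) [ 0.45  -0.256  0.   ] [ 0.455 -0.178  0.045] [0.472 0.089 0.2  ]
side (440, 228) [ 0.213 -0.226  0.   ] [ 0.238 -0.151  0.045] [0.323 0.108 0.2  ]
scene (265, 222) [ 0.449 -0.225  0.   ] [ 0.486 -0.204  0.045] [ 0.61  -0.132  0.2  ]
scene (190, 295) [ 0.671 -0.287  0.   ] [ 0.694 -0.263  0.045] [ 0.772 -0.178  0.2  ]
scene (252, 70) [-0.13  -0.519  0.   ] [-0.058 -0.48   0.045] [ 0.188 -0.346  0.2  ]
wrist (62, 272) [ 0.374 -0.076  0.   ] [ 0.405 -0.059  0.045] [0.509 0.    0.2  ]
wrist (133, 305) [ 0.441 -0.112  0.   ] [ 0.463 -0.091  0.045] [ 0.54  -0.016  0.2  ]
wrist (258, 237) [ 0.571 -0.04   0.   ] [ 0.578 -0.027  0.045] [0.6   0.017 0.2  ]
wrist (105, 5) [0.451 0.162 0.   ] [0.472 0.151 0.045] [0.544 0.111 0.2  ]
```

View pics/w0z.png

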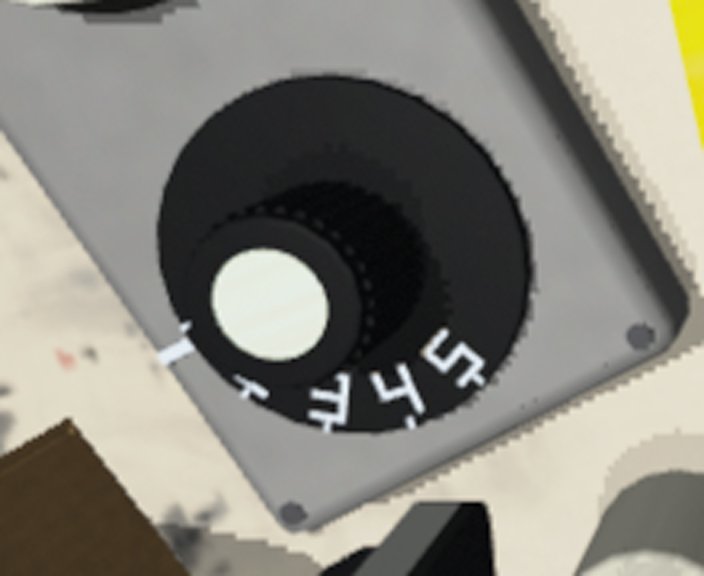

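Request:
jog_arm:
  commands:
    - {"tx": -35,"ty": -3}
    - {"tx": -35,"ty": -3}
    - {"tx": -35,"ty": -3}
    - {"tx": -37,"ty": -3}
    - {}
    - {}

```text
validation failed for argument at $.co...
```

```bash
python3 - <<'E'
from h import *
s=sensors.sense(); print(s['t'],s['eef_pos'],np.round(s['eef_rot'],3).tolist(),np.round(s['qpos'],1),s['opening'])
c='wrist'; m=eyes.camera_model(c); save(c,'wrist1.png')
for t,z in [('mixer',0),('ring_top',.069),('sleeve_top',.092),('flask',0),('straight_bottle',0)]:
    for r in models.place_of(c,t)[:1]:
        print(c,t,np.round(r['score'],2),np.round(r['point'],1),np.round(atz(c,r['point'],z,m),4))
E
```

```text
0.9 [ 6.25003322e-01 -7.84974165e-06  2.31305065e-01] [[1.0, -0.0, 0.0], [-0.0, -1.0, 0.0], [0.0, -0.0, -1.0]] [-4.  29.9 -2.1 91.6  1.2 58.5 -6.5] 0.08531697741358835
wrist mixer 0.92 [133.5 149.9] [0.4602 0.0431 0.    ]
wrist sleeve_top 0.93 [124.6 234. ] [ 0.4871 -0.0114  0.092 ]
wrist flask 0.59 [290.6 403.1] [ 0.5998 -0.23    0.    ]
wrist straight_bottle 0.91 [251.1 311.2] [ 0.5611 -0.1191  0.    ]
```

View pics/wrist1.png

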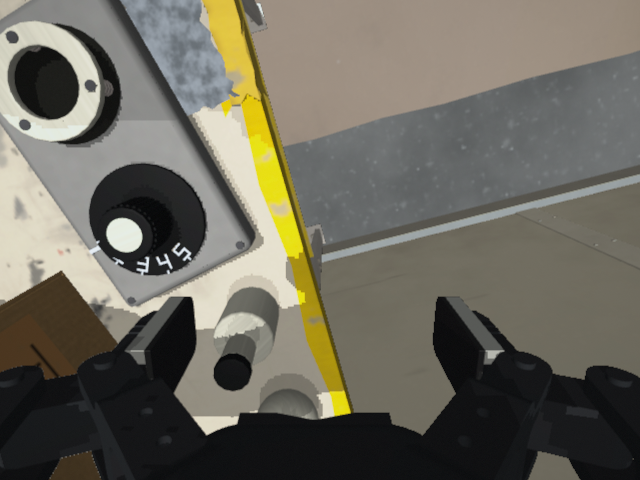

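Request:
jog_arm:
  commands:
    - {"tx": -35,"ty": -3,"tz": 0}
    - {"tx": -35,"ty": -3,"tz": 0}
    - {"tx": -35,"ty": -3,"tz": 0}
    - {"tx": -37,"ty": -3,"tz": 0}
    - {"tx": 0}
    - {"tx": 0}

```text
validation failed for argument at $.co...
```

Request:
jog_arm:
  commands:
    - {"tx": -35,"ty": -3,"tz": 0,"rx": 0,"ry": 0,"rz": 0,"hand": 85}
    - {"tx": -35,"ty": -3,"tz": 0,"rx": 0,"ry": 0,"rz": 0,"hand": 85}
    - {"tx": -35,"ty": -3,"tz": 0,"rx": 0,"ry": 0,"rz": 0,"hand": 85}
    - {"tx": -37,"ty": -3,"tz": 0,"rx": 0,"ry": 0,"rz": 0,"hand": 85}
    - {"tx": 0,"ty": 0,"tz": 0,"rx": 0,"ry": 0,"rz": 0,"hand": 85}

```text
t: 1.62
eef_pos: [0.477, -0.0131, 0.2311]
eef_rot: [[1.0, -0.001, -0.003], [-0.001, -1.0, -0.001], [-0.003, 0.001, -1.0]]
ft_force: [2.4, 0.1, 1.4]
opening: 0.0851
```

```bash
python3 - <<'E'
from h import *
s=sensors.sense(); print(s['t'],s['eef_pos'],np.round(s['eef_rot'],3).tolist(),np.round(s['qpos'],1),s['opening'])
c='wrist'; m=eyes.camera_model(c); save(c,'wrist2.png')
for t,z in [('mixer',0),('ring_top',.069),('sleeve_top',.092),('flask',0),('straight_bottle',0)]:
    for r in models.place_of(c,t)[:1]:
        print(c,t,np.round(r['score'],2),np.round(r['point'],1),np.round(atz(c,r['point'],z,m),4))
E
```

```text
1.6167 [ 0.47704841 -0.01305865  0.23114171] [[1.0, -0.001, -0.003], [-0.001, -1.0, -0.001], [-0.003, 0.001, -1.0]] [ -3.3  16.6  -2.8 113.1   1.1  50.6  -6.7] 0.08506197652460004
wrist mixer 0.8 [295.8 136.3] [0.4605 0.042  0.    ]
wrist sleeve_top 0.93 [327.9 220. ] [ 0.4874 -0.014   0.092 ]
wrist straight_bottle 0.83 [400.2 300.6] [ 0.5644 -0.1205  0.    ]
```

View pics/wrist2.png

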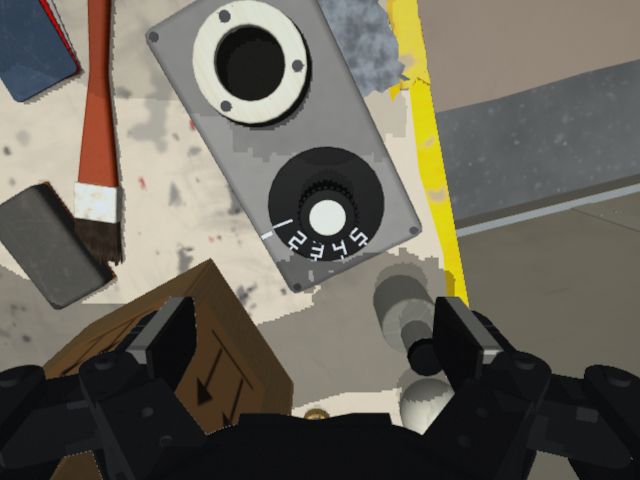

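```bash
python3 - <<'E'
from h import *
c='wrist'; m=eyes.camera_model(c)
im=cv2.imread('pics/wrist2.png'); g=cv2.cvtColor(im,cv2.COLOR_BGR2GRAY)
_,b=cv2.threshold(g,185,255,cv2.THRESH_BINARY)
n,l,st,ce=cv2.connectedComponentsWithStats(b)
for i in range(1,n):
    if st[i,4]>40 and 150<ce[i][0]<440 and ce[i][1]<300: print(st[i],ce[i].round(1),atz(c,ce[i],.092,m).round(4),atz(c,ce[i],.069,m).round(4),atz(c,ce[i],.052,m).round(4))
for p in [(152,37),(297,288),(414,231)]: print(atz(c,p,.045,m).round(4))
for (x,y,z) in [(.368,-.092,0),(.368,-.092,.15),(.368,-.092,.2),(.368,-.092,.25)]: print(z,proj('side',(x,y,z)).round())
# ring circle fit: contour
mask=((g>150)).astype(np.uint8)
i=[i for i in range(1,n) if abs(ce[i][0]-250)<20 and abs(ce[i][1]-62)<20 and st[i,4]>1000]
for k in i:
    cs,_=cv2.findContours((l==k).astype(np.uint8),cv2.RETR_CCOMP,cv2.CHAIN_APPROX_NONE)
    for q in cs:
        if len(q)>60:
            P=np.array([atz(c,pp[0],.069,m)[:2] for pp in q]); A=np.c_[2*P,np.ones(len(P))]; s=np.linalg.lstsq(A,(P**2).sum(1),rcond=None)[0]
            print('ring',len(q),s[:2].round(4),np.sqrt(s[2]+s[0]**2+s[1]**2).round(4))
z=im[140:300,230:430]; cv2.imwrite('pics/w2z.png',cv2.resize(z,None,fx=3.6,fy=3.6,interpolation=cv2.INTER_CUBIC))
E
```

```text
[ 193    0  113  122 5936] [248.8  59.9] [0.442  0.0948 0.092 ] [0.4386 0.098  0.069 ] [0.436  0.1004 0.052 ]
[  365     0   103   305 10145] [418.5 149.6] [0.5568 0.0373 0.092 ] [0.5627 0.0359 0.069 ] [0.5671 0.0348 0.052 ]
[   83    98   231   227 19432] [185.  218.9] [ 0.3911 -0.0119  0.092 ] [ 0.3835 -0.0173  0.069 ] [ 0.3779 -0.0214  0.052 ]
[310 201  35  34 948] [327.1 217.2] [ 0.494  -0.0106  0.092 ] [ 0.4948 -0.016   0.069 ] [ 0.4954 -0.0199  0.052 ]
[236 216  14   7  41] [243.2 218.9] [ 0.4333 -0.0118  0.092 ] [ 0.4291 -0.0173  0.069 ] [ 0.426  -0.0213  0.052 ]
[261 231  12   8  46] [266.6 234.7] [ 0.4498 -0.0238  0.092 ] [ 0.447  -0.0302  0.069 ] [ 0.4449 -0.035   0.052 ]
[289 231  17  18  76] [296.7 240.4] [ 0.4718 -0.0281  0.092 ] [ 0.4708 -0.0349  0.069 ] [ 0.47   -0.0399  0.052 ]
[351 233  16  12  55] [359.5 238.3] [ 0.5179 -0.0265  0.092 ] [ 0.5207 -0.0332  0.069 ] [ 0.5227 -0.0381  0.052 ]
[333 241  13  13  44] [339.9 247. ] [ 0.5037 -0.0332  0.092 ] [ 0.5052 -0.0404  0.069 ] [ 0.5064 -0.0457  0.052 ]
[311 246  13  15  51] [317.8 252.3] [ 0.4874 -0.0373  0.092 ] [ 0.4876 -0.0449  0.069 ] [ 0.4878 -0.0504  0.052 ]
[0.363  0.1173 0.045 ]
[ 0.4695 -0.086   0.045 ]
[ 0.5697 -0.0336  0.045 ]
0 [380. 262.]
0.15 [386. 196.]
0.2 [389. 171.]
0.25 [391. 145.]
ring 332 [0.4386 0.0959] 0.0396
ring 216 [0.4386 0.0959] 0.026
```

View pics/w2z.png

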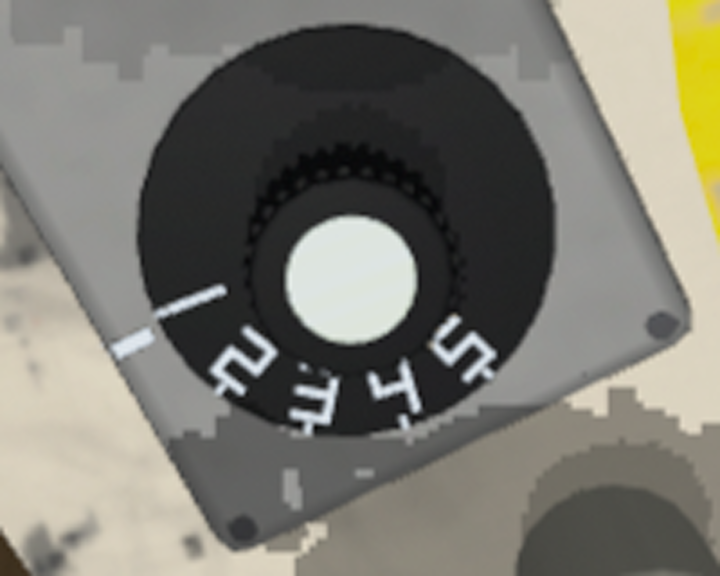

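```bash
cat > fit.py <<'E'
from h import *
import sys
def circ(P):
    A=np.c_[2*P,np.ones(len(P))]; s=np.linalg.lstsq(A,(P**2).sum(1),rcond=None)[0]
    return s[:2], np.sqrt(s[2]+s[0]**2+s[1]**2)
def run(fn):
    c='wrist'; s=sensors.sense(); print(s['t'],np.round(s['eef_pos'],4),'q',np.round(s['qpos'],1),'f',np.round(s['ft_force'],1),'op',round(s['opening'],4))
    m=eyes.camera_model(c); im=save(c,fn); s=sensors.sense(); print('moved',np.round(s['eef_pos'],4))
    g=cv2.cvtColor(im,cv2.COLOR_RGB2GRAY)
    for lo in (0,1):
        b=(g<60).astype(np.uint8)*255 if lo else (g>185).astype(np.uint8)*255
        n,l,st,ce=cv2.connectedComponentsWithStats(b)
        for k in range(1,n):
            if st[k,4]<400: continue
            cs,_=cv2.findContours((l==k).astype(np.uint8),cv2.RETR_CCOMP,cv2.CHAIN_APPROX_NONE)
            for q in cs:
                if len(q)<80: continue
                for z in (.092,.069,.052):
                    P=np.array([atz(c,pp[0],z,m)[:2] for pp in q]); o,r=circ(P)
                    res=np.std(np.linalg.norm(P-o,axis=1))
                    if res<.0015 and r<.06: print('dark' if lo else 'lite',len(q),ce[k].round(),z,o.round(4),r.round(4),'res',res.round(4))
    return m,im
if __name__=='__main__': run(sys.argv[1])
E
python3 fit.py wrist3.png
python3 - <<'E'
from h import *
im=cv2.imread('pics/wrist3.png');z=im[140:300,230:430]; cv2.imwrite('pics/w3z.png',cv2.resize(z,None,fx=3.6,fy=3.6,interpolation=cv2.INTER_CUBIC))
E
```

```text
1.9167 [ 0.4838 -0.0119  0.2312] q [ -3.3  17.1  -2.8 112.3   1.1  50.6  -6.7] f [ 0.   0.6 -0.8] op 0.0847
moved [ 0.4837 -0.0119  0.2311]
lite 329 [239.  62.] 0.092 [0.4354 0.0917] 0.0366 res 0.0002
lite 329 [239.  62.] 0.069 [0.4314 0.0946] 0.0396 res 0.0002
lite 329 [239.  62.] 0.052 [0.4284 0.0968] 0.0418 res 0.0002
lite 215 [239.  62.] 0.092 [0.4354 0.0916] 0.024 res 0.0002
lite 215 [239.  62.] 0.069 [0.4314 0.0946] 0.026 res 0.0002
lite 215 [239.  62.] 0.052 [0.4284 0.0968] 0.0274 res 0.0002
lite 96 [317. 219.] 0.092 [ 0.4867 -0.012 ] 0.0124 res 0.0002
lite 96 [317. 219.] 0.069 [ 0.4869 -0.0175] 0.0134 res 0.0002
lite 96 [317. 219.] 0.052 [ 0.4871 -0.0215] 0.0141 res 0.0002
dark 301 [280.  96.] 0.092 [0.438  0.0895] 0.037 res 0.0013
dark 301 [280.  96.] 0.069 [0.4342 0.0923] 0.04 res 0.0014
dark 301 [280.  96.] 0.052 [0.4314 0.0943] 0.0422 res 0.0015
dark 201 [240.  65.] 0.092 [0.4359 0.0913] 0.0221 res 0.0003
dark 201 [240.  65.] 0.069 [0.4319 0.0942] 0.0239 res 0.0003
dark 201 [240.  65.] 0.052 [0.429  0.0964] 0.0253 res 0.0003
dark 108 [317. 200.] 0.092 [ 0.4866 -0.012 ] 0.014 res 0.0002
dark 108 [317. 200.] 0.069 [ 0.4868 -0.0175] 0.0151 res 0.0002
dark 108 [317. 200.] 0.052 [ 0.4869 -0.0215] 0.0159 res 0.0002
```

View pics/w3z.png

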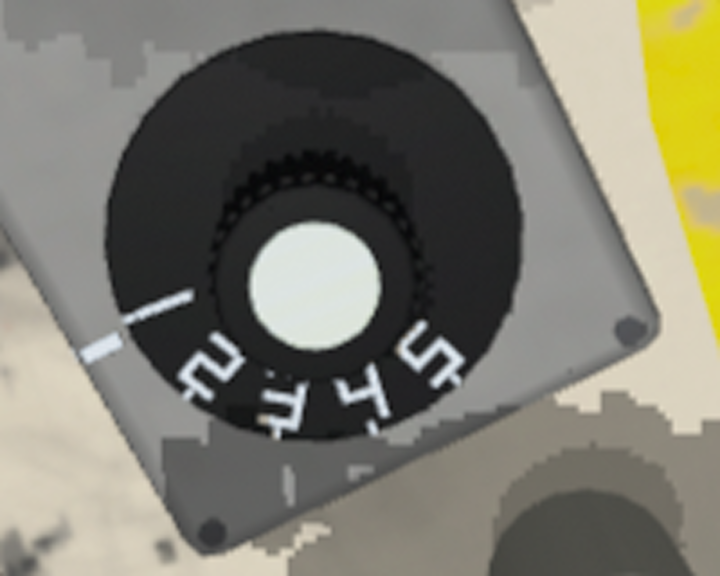

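```bash
python3 - <<'E'
from h import *
for n,p,z in [('idx',(101,347),.045),('1in',(190,294),.052),('1out',(126,319),.052),('2',(186,396),.052),('3',(279,434),.052),('4',(375,428),.052),('5',(457,381),.052)]:
    q=atz('wrist',(p[0]/3.6+230,p[1]/3.6+140),z)[:2]-[.4867,-.012]; print(n,(np.degrees(np.arctan2(q[1],q[0]))%360).round(1),np.linalg.norm(q).round(4))
E
```

```text
idx 207.7 0.0567
1in 202.5 0.0305
1out 202.3 0.0466
2 230.8 0.0469
3 260.2 0.0464
4 288.4 0.0467
5 316.0 0.047
```

Request:
jog_arm:
  commands:
    - {"tx": 3,"ty": 0,"tz": -29,"rx": 0,"ry": 0,"rz": 0,"hand": 85}
    - {"tx": 0,"ty": 0,"tz": -29,"rx": 0,"ry": 0,"rz": 0,"hand": 85}
    - {"tx": 0,"ty": 0,"tz": -29,"rx": 0,"ry": 0,"rz": 0,"hand": 85}
    - {"tx": 0,"ty": 0,"tz": -29,"rx": 0,"ry": 0,"rz": 0,"hand": 80}
    - {"tx": 0,"ty": 0,"tz": -29,"rx": 0,"ry": 0,"rz": 0,"hand": 75}
    - {"tx": 0,"ty": 0,"tz": -20,"rx": 0,"ry": 0,"rz": 0,"hand": 70}
    - {"tx": 0,"ty": 0,"tz": -9,"rx": 0,"ry": 0,"rz": 0,"hand": 65}
    - {"tx": 0,"ty": 0,"tz": 0,"rx": 0,"ry": 0,"rz": 0,"hand": 60}
    - {"tx": 0,"ty": 0,"tz": 0,"rx": 0,"ry": 0,"rz": 0,"hand": 60}
    - {"tx": 0,"ty": 0,"tz": 0,"rx": 0,"ry": 0,"rz": 0,"hand": 60}
  newtons: 50

```text
t: 2.8
eef_pos: [0.4868, -0.012, 0.0584]
eef_rot: [[1.0, -0.0, 0.001], [-0.0, -1.0, 0.0], [0.001, -0.0, -1.0]]
ft_force: [0.1, -0.3, -0.1]
opening: 0.06
```

```bash
python3 - <<'E'
from h import *
save('wrist','wrist4.png');save('side','side4.png')
s=sensors.sense();print(s['t'],s['eef_pos'],s['ft_force'],s['opening'])
a=cv2.imread('pics/wrist4.png');b=cv2.imread('pics/side4.png')
cv2.imwrite('pics/c4.png',np.hstack([cv2.resize(a,(400,300)),cv2.resize(b[100:400,150:550],(400,300))]))
E
```

```text
2.9 [ 0.48677395 -0.01201224  0.05845273] [ 0.08003626 -0.44219918  0.06816018] 0.060095566878991556
```

View pics/c4.png

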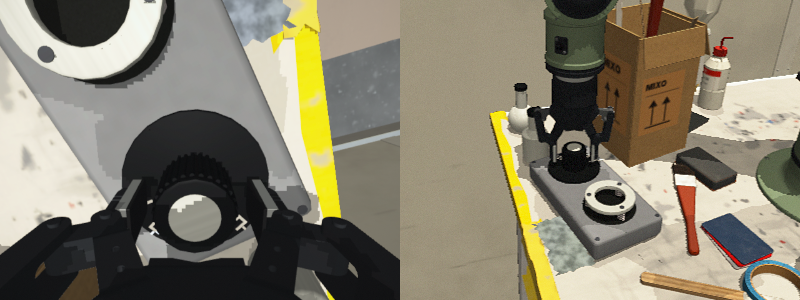

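The fingers straddle the grip, which sits centred between the pads (sleeve at about (195,215) in the wrist half of the picture). Next I close and turn the sleeve.

Request:
jog_arm:
  commands:
    - {"tx": 0,"ty": 0,"tz": 0,"rx": 0,"ry": 0,"rz": 0,"hand": 50}
    - {"tx": 0,"ty": 0,"tz": 0,"rx": 0,"ry": 0,"rz": 0,"hand": 40}
    - {"tx": 0,"ty": 0,"tz": 0,"rx": 0,"ry": 0,"rz": 0,"hand": 30}
    - {"tx": 0,"ty": 0,"tz": 0,"rx": 0,"ry": 0,"rz": 0,"hand": 30}
    - {"tx": 0,"ty": 0,"tz": 0,"rx": 0,"ry": 0,"rz": 0,"hand": 30}
    - {"tx": 0,"ty": 0,"tz": 0,"rx": 0,"ry": 0,"rz": 0,"hand": 30}
  newtons: 50

```text
t: 3.4
eef_pos: [0.486, -0.012, 0.0582]
eef_rot: [[1.0, -0.0, 0.0], [-0.0, -1.0, -0.0], [0.0, 0.0, -1.0]]
ft_force: [-5.3, -0.3, 18.2]
opening: 0.0408
```

Request:
jog_arm:
  commands:
    - {"tx": 0,"ty": 0,"tz": 0,"rx": 0,"ry": 0,"rz": -0.7,"hand": 30}
    - {"tx": 0,"ty": 0,"tz": 0,"rx": 0,"ry": 0,"rz": -0.7,"hand": 30}
    - {"tx": 0,"ty": 0,"tz": 0,"rx": 0,"ry": 0,"rz": -0.8,"hand": 30}
    - {"tx": 0,"ty": 0,"tz": 0,"rx": 0,"ry": 0,"rz": -0.8,"hand": 30}

```text
t: 3.73
eef_pos: [0.4858, -0.012, 0.0582]
eef_rot: [[0.95, -0.313, -0.0], [-0.313, -0.95, 0.0], [-0.0, -0.0, -1.0]]
ft_force: [-8.2, 1.4, 20.2]
opening: 0.0411
```

Request:
jog_arm:
  commands:
    - {"tx": 0,"ty": 0,"tz": 1,"rx": 0,"ry": 0,"rz": -1,"hand": 30}
    - {"tx": 0,"ty": 0,"tz": 1,"rx": 0,"ry": 0,"rz": -1,"hand": 30}
    - {"tx": 0,"ty": 0,"tz": 0,"rx": 0,"ry": 0,"rz": -1,"hand": 30}
    - {"tx": 0,"ty": 0,"tz": 0,"rx": 0,"ry": 0,"rz": -1,"hand": 30}
    - {"tx": 0,"ty": 0,"tz": 0,"rx": 0,"ry": 0,"rz": -1,"hand": 30}
    - {"tx": 0,"ty": 0,"tz": 0,"rx": 0,"ry": 0,"rz": -1,"hand": 30}
    - {"tx": 0,"ty": 0,"tz": 0,"rx": 0,"ry": 0,"rz": -1,"hand": 30}
    - {"tx": 0,"ty": 0,"tz": 0,"rx": 0,"ry": 0,"rz": -1,"hand": 30}
    - {"tx": 0,"ty": 0,"tz": 0,"rx": 0,"ry": 0,"rz": -1,"hand": 30}
    - {"tx": 0,"ty": 0,"tz": 0,"rx": 0,"ry": 0,"rz": -1,"hand": 30}
    - {"tx": 0,"ty": 0,"tz": 0,"rx": 0,"ry": 0,"rz": -0.5,"hand": 30}
    - {"tx": 0,"ty": 0,"tz": 0,"rx": 0,"ry": 0,"rz": 0,"hand": 30}

```text
t: 4.73
eef_pos: [0.4851, -0.0114, 0.0586]
eef_rot: [[0.155, -0.988, -0.002], [-0.988, -0.155, 0.0], [-0.0, 0.002, -1.0]]
ft_force: [-0.8, 3.0, -23.5]
opening: 0.0405
```

```bash
python3 - <<'E'
from h import *
save('wrist','wrist5.png')
s=sensors.sense();print(s['t'],s['eef_pos'],s['ft_force'],s['opening'],np.round(s['eef_rot'],3).tolist())
E
```

```text
4.7833 [ 0.48510183 -0.01139747  0.05866892] [  0.43948032   4.14765959 -26.57145559] 0.04063589106817295 [[0.158, -0.987, -0.002], [-0.987, -0.158, 0.0], [-0.0, 0.002, -1.0]]
```

View pics/wrist5.png

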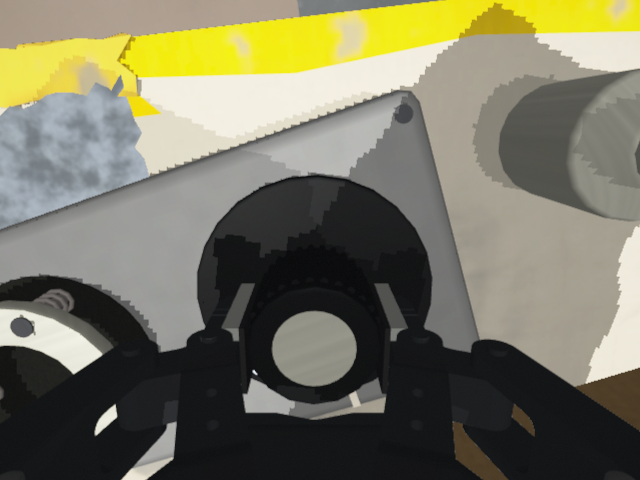

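Request:
jog_arm:
  commands:
    - {"tx": 0,"ty": 0,"tz": 0,"rx": 0,"ry": 0,"rz": 0,"hand": 45}
    - {"tx": 0,"ty": 0,"tz": 0,"rx": 0,"ry": 0,"rz": 0,"hand": 60}
    - {"tx": 0,"ty": 0,"tz": 0,"rx": 0,"ry": 0,"rz": 0,"hand": 65}
    - {"tx": 0,"ty": 0,"tz": 20,"rx": 0,"ry": 0,"rz": 0,"hand": 65}
    - {"tx": 0,"ty": 0,"tz": 30,"rx": 0,"ry": 0,"rz": 0,"hand": 65}
    - {"tx": 0,"ty": 0,"tz": 40,"rx": 0,"ry": 0,"rz": 0,"hand": 65}
    - {"tx": 0,"ty": 0,"tz": 40,"rx": 0,"ry": 0,"rz": 0,"hand": 65}
    - {"tx": 0,"ty": 0,"tz": 40,"rx": 0,"ry": 0,"rz": 0,"hand": 65}
    - {"tx": 0,"ty": 0,"tz": 0,"rx": 0,"ry": 0,"rz": 0,"hand": 65}
    - {"tx": 0,"ty": 0,"tz": 0,"rx": 0,"ry": 0,"rz": 0,"hand": 65}

```text
t: 5.62
eef_pos: [0.4871, -0.012, 0.2316]
eef_rot: [[0.157, -0.988, 0.005], [-0.988, -0.157, 0.002], [-0.001, -0.005, -1.0]]
ft_force: [-0.3, 0.6, -1.1]
opening: 0.0651
```

```bash
python3 fit.py wrist6.png
python3 - <<'E'
from h import *
c='wrist'; m=eyes.camera_model(c)
for t,z in [('mixer',0),('ring_top',.069),('sleeve_top',.092),('flask',0),('straight_bottle',0)]:
    for r in models.place_of(c,t)[:1]:
        print(c,t,np.round(r['score'],2),np.round(r['point'],1),np.round(atz(c,r['point'],z,m),4))
E
```

```text
5.6167 [ 0.4871 -0.012   0.2316] q [-29.3  19.3  30.2 113.3 -12.6  50.3 -73.4] f [-0.3  0.6 -1.1] op 0.0651
moved [ 0.4863 -0.0119  0.2301]
lite 99 [313. 224.] 0.092 [ 0.4855 -0.0119] 0.0118 res 0.0012
lite 99 [313. 224.] 0.069 [ 0.48   -0.0127] 0.0128 res 0.0013
lite 99 [313. 224.] 0.052 [ 0.4758 -0.0133] 0.0135 res 0.0013
lite 178 [171. 258.] 0.092 [0.4407 0.0872] 0.0241 res 0.0002
lite 178 [171. 258.] 0.069 [0.4315 0.0945] 0.0261 res 0.0002
lite 178 [171. 258.] 0.052 [0.4247 0.0999] 0.0275 res 0.0003
dark 132 [490. 140.] 0.092 [ 0.5631 -0.1236] 0.0153 res 0.0006
dark 132 [490. 140.] 0.069 [ 0.5638 -0.1334] 0.0166 res 0.0006
dark 132 [490. 140.] 0.052 [ 0.5644 -0.1407] 0.0175 res 0.0007
dark 107 [313. 203.] 0.092 [ 0.4864 -0.0119] 0.0139 res 0.0002
dark 107 [313. 203.] 0.069 [ 0.4809 -0.0127] 0.015 res 0.0002
dark 107 [313. 203.] 0.052 [ 0.4768 -0.0132] 0.0159 res 0.0002
dark 164 [174. 259.] 0.092 [0.4421 0.086 ] 0.0213 res 0.001
dark 164 [174. 259.] 0.069 [0.4329 0.0932] 0.023 res 0.0011
dark 164 [174. 259.] 0.052 [0.4262 0.0985] 0.0243 res 0.0012
wrist mixer 0.64 [256.3 217.2] [0.4601 0.0392 0.    ]
wrist sleeve_top 0.81 [312.5 220.3] [ 0.4873 -0.0114  0.092 ]
wrist flask 0.58 [575.1 116.2] [ 0.5968 -0.2314  0.    ]
wrist straight_bottle 0.6 [439.3 137.4] [ 0.5598 -0.1159  0.    ]
```

View pics/wrist6.png

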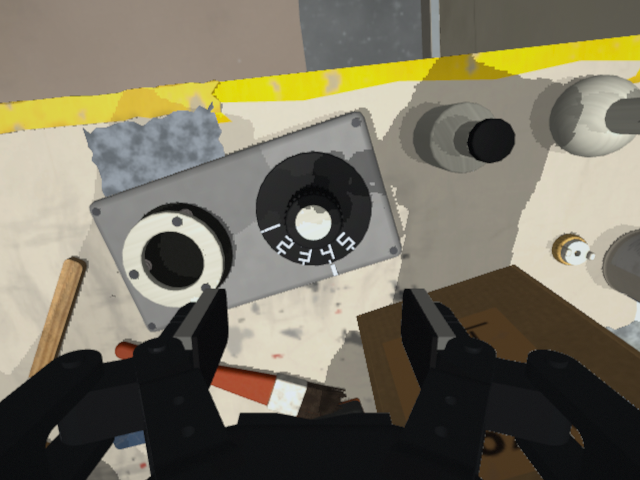

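```bash
python3 - <<'E'
from h import *
im=cv2.imread('pics/wrist6.png');z=im[140:290,230:410]; cv2.imwrite('pics/w6z.png',cv2.resize(z,None,fx=4,fy=4,interpolation=cv2.INTER_CUBIC))
E
```

```text
(no output)
```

View pics/w6z.png

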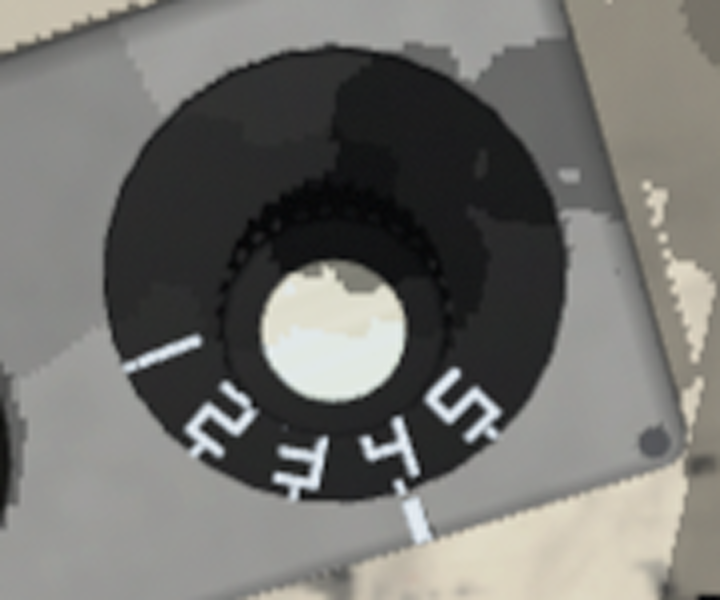

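```bash
python3 - <<'E'
from h import *
for p in [(415,42),(369,72),(405,150),(456,122),(338,115),(385,100)]:
    o,d=ray('side',p)
    print(p,[np.round(o+d*(y-o[1])/d[1],3).tolist() for y in (-.1,-.15,-.2,-.25)])
save('scene','scene7.png'); save('side','side7.png')
a=cv2.imread('pics/scene7.png');b=cv2.imread('pics/side7.png')
cv2.imwrite('pics/c7.png',np.hstack([a[0:330,160:560],b[0:330,150:550]]))
E
```

```text
(415, 42) [[0.344, -0.1, 0.416], [0.333, -0.15, 0.408], [0.322, -0.2, 0.4], [0.312, -0.25, 0.392]]
(369, 72) [[0.413, -0.1, 0.371], [0.407, -0.15, 0.36], [0.401, -0.2, 0.349], [0.395, -0.25, 0.339]]
(405, 150) [[0.341, -0.1, 0.237], [0.33, -0.15, 0.218], [0.319, -0.2, 0.199], [0.308, -0.25, 0.179]]
(456, 122) [[0.258, -0.1, 0.288], [0.242, -0.15, 0.272], [0.226, -0.2, 0.255], [0.209, -0.25, 0.239]]
(338, 115) [[0.462, -0.1, 0.301], [0.459, -0.15, 0.285], [0.456, -0.2, 0.27], [0.453, -0.25, 0.255]]
(385, 100) [[0.384, -0.1, 0.326], [0.375, -0.15, 0.312], [0.367, -0.2, 0.298], [0.359, -0.25, 0.285]]
```

View pics/c7.png

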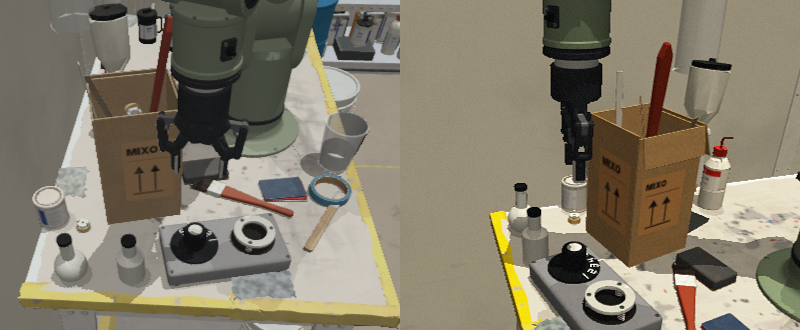

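```bash
python3 - <<'E'
from h import *
for z in (-.6,-.7,-.8,-.9,-1.):
    print(z,'leg',atz('scene',(258,420),z).round(3),'legR',atz('scene',(446,430),z).round(3),'base',atz('scene',(233,470),z).round(3),atz('scene',(240,400),z).round(3),'wr',atz('wrist',(432,5),z).round(3),'wallside',atz('side',(150,430),z).round(3))
print(atz('scene',(226,312),-.06),atz('scene',(476,322),-.06))
E
```

```text
-0.6 leg [ 0.69  -0.213 -0.6  ] legR [ 0.546  0.309 -0.6  ] base [ 0.834 -0.223 -0.6  ] [ 0.654 -0.288 -0.6  ] wr [ 0.836 -0.217 -0.6  ] wallside [ 0.964 -0.134 -0.6  ]
-0.7 leg [ 0.664 -0.237 -0.7  ] legR [ 0.509  0.324 -0.7  ] base [ 0.818 -0.249 -0.7  ] [ 0.625 -0.318 -0.7  ] wr [ 0.865 -0.239 -0.7  ] wallside [ 1.004 -0.204 -0.7  ]
-0.8 leg [ 0.638 -0.262 -0.8  ] legR [ 0.472  0.338 -0.8  ] base [ 0.803 -0.274 -0.8  ] [ 0.596 -0.348 -0.8  ] wr [ 0.894 -0.261 -0.8  ] wallside [ 1.044 -0.275 -0.8  ]
-0.9 leg [ 0.612 -0.287 -0.9  ] legR [ 0.435  0.353 -0.9  ] base [ 0.788 -0.299 -0.9  ] [ 0.567 -0.378 -0.9  ] wr [ 0.924 -0.283 -0.9  ] wallside [ 1.084 -0.346 -0.9  ]
-1.0 leg [ 0.586 -0.311 -1.   ] legR [ 0.398  0.367 -1.   ] base [ 0.772 -0.325 -1.   ] [ 0.538 -0.409 -1.   ] wr [ 0.953 -0.305 -1.   ] wallside [ 1.124 -0.417 -1.   ]
[ 0.65466388 -0.22961451 -0.06      ] [ 0.51811037  0.25584796 -0.06      ]
```

Request:
jog_arm:
  commands:
    - {"tx": 9,"ty": -8,"tz": 0,"rx": 0,"ry": 0,"rz": 1,"hand": 65}
    - {"tx": 9,"ty": -8,"tz": 0,"rx": 0,"ry": 0,"rz": 1,"hand": 60}
    - {"tx": 9,"ty": -8,"tz": 0,"rx": 0,"ry": 0,"rz": 1,"hand": 60}
    - {"tx": 9,"ty": -8,"tz": 0,"rx": 0,"ry": 0,"rz": 1,"hand": 60}
    - {"tx": 9,"ty": -8,"tz": 0,"rx": 0,"ry": 0,"rz": 1,"hand": 60}
    - {"tx": 9,"ty": -8,"tz": 0,"rx": 0,"ry": 0,"rz": 1,"hand": 60}
    - {"tx": 9,"ty": -8,"tz": 0,"rx": 0,"ry": 0,"rz": 1,"hand": 60}
    - {"tx": 9,"ty": -8,"tz": 0,"rx": 0,"ry": 0,"rz": 1,"hand": 60}
    - {"tx": 9,"ty": -8,"tz": 0,"rx": 0,"ry": 0,"rz": 1,"hand": 60}
    - {"tx": 9,"ty": -8,"tz": 0,"rx": 0,"ry": 0,"rz": 1,"hand": 60}
    - {"tx": 9,"ty": -8,"tz": 0,"rx": 0,"ry": 0,"rz": 1,"hand": 60}
    - {"tx": 9,"ty": -8,"tz": 0,"rx": 0,"ry": 0,"rz": 1,"hand": 60}

```text
t: 7.02
eef_pos: [0.5942, -0.1085, 0.2287]
eef_rot: [[0.988, -0.151, -0.001], [-0.151, -0.988, 0.0], [-0.001, 0.0, -1.0]]
ft_force: [0.4, 0.1, 0.4]
opening: 0.0601
```

Request:
jog_arm:
  commands:
    - {"tx": 0,"ty": -10,"tz": 0,"rx": 0,"ry": 0,"rz": 1,"hand": 60}
    - {"tx": 0,"ty": -10,"tz": 0,"rx": 0,"ry": 0,"rz": 1,"hand": 60}
    - {"tx": 0,"ty": -10,"tz": 0,"rx": 0,"ry": 0,"rz": 1,"hand": 60}
    - {"tx": 0,"ty": -10,"tz": 0,"rx": 0,"ry": 0,"rz": 1,"hand": 60}
    - {"tx": 0,"ty": -10,"tz": 0,"rx": 0,"ry": 0,"rz": 0.5,"hand": 60}
    - {"tx": 0,"ty": -10,"tz": 0,"rx": 0,"ry": 0,"rz": 0,"hand": 60}
    - {"tx": 0,"ty": 0,"tz": 0,"rx": 0,"ry": 0,"rz": 0,"hand": 60}
    - {"tx": 0,"ty": 0,"tz": 0,"rx": 0,"ry": 0,"rz": 0,"hand": 60}
    - {"tx": 0,"ty": 0,"tz": 0,"rx": 0,"ry": 0,"rz": 0,"hand": 60}

```text
t: 7.77
eef_pos: [0.594, -0.1673, 0.2291]
eef_rot: [[0.951, 0.308, -0.0], [0.308, -0.951, 0.0], [-0.0, -0.0, -1.0]]
ft_force: [1.0, 0.0, -0.5]
opening: 0.0604
```

```bash
python3 - <<'E'
from h import *
s=sensors.sense(); print(s['t'],np.round(s['eef_pos'],4),'q',np.round(s['qpos'],1),np.round(s['eef_rot'],3).tolist())
c='wrist'; m=eyes.camera_model(c); save(c,'wrist8.png')
for t,z in [('flask',0),('straight_bottle',0)]:
    for r in models.place_of(c,t)[:2]:
        print(c,t,np.round(r['score'],2),np.round(r['point'],1),np.round(atz(c,r['point'],z,m),4))
save('side','side8.png')
import pickle; pickle.dump(m,open('m8.pkl','wb'))
a=cv2.imread('pics/wrist8.png');b=cv2.imread('pics/side8.png')
cv2.imwrite('pics/c8.png',np.hstack([cv2.resize(a,(480,360)),b[0:360,100:400]]))
E
```

```text
7.7667 [ 0.594  -0.1673  0.2291] q [ 6.1 29.4  6.  93.3 -3.5 57.4 31.2] [[0.951, 0.308, -0.0], [0.308, -0.951, 0.0], [-0.0, -0.0, -1.0]]
wrist flask 0.94 [302.4 258.8] [ 0.6025 -0.2295  0.    ]
wrist straight_bottle 0.92 [296.1 133.7] [ 0.5614 -0.1175  0.    ]
```

View pics/c8.png

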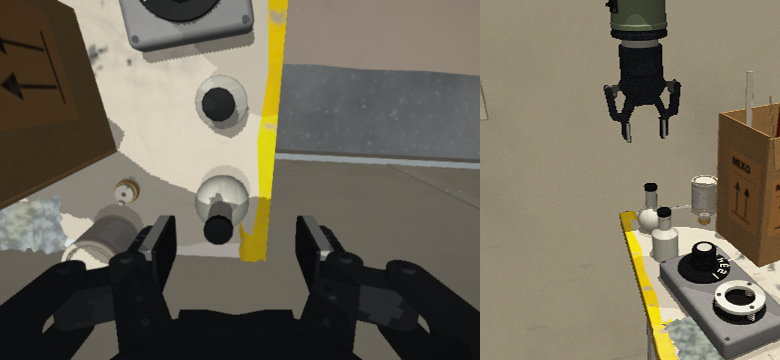

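```bash
cat > cap.py <<'E'
from fit import *
import pickle
def caps(im,m,c='wrist'):
    g=cv2.cvtColor(im,cv2.COLOR_BGR2GRAY)
    n,l,st,ce=cv2.connectedComponentsWithStats((g<45).astype(np.uint8))
    for k in range(1,n):
        if 300<st[k,4]<6000:
            cs,_=cv2.findContours((l==k).astype(np.uint8),cv2.RETR_EXTERNAL,cv2.CHAIN_APPROX_NONE)
            P=np.array([atz(c,pp[0],.11,m)[:2] for pp in cs[0]]); o,r=circ(P)
            (ex,ey),_=cv2.minEnclosingCircle(cs[0])
            print(st[k],ce[k].round(1),'fit',o.round(4),r.round(4),np.std(np.linalg.norm(P-o,axis=1)).round(4))
if __name__=='__main__':
    caps(cv2.imread('pics/wrist8.png'),pickle.load(open('m8.pkl','rb')))
    z=cv2.imread('pics/wrist8.png')[90:340,230:350]; cv2.imwrite('pics/w8z.png',cv2.resize(z,None,fx=2.4,fy=2.4,interpolation=cv2.INTER_CUBIC))
E
python3 cap.py
```

```text
[ 187    0  105   30 2111] [238.   11.9] fit [ 0.5106 -0.0496] 0.0206 0.0072
[245  36  91  23 432] [290.5  48.3] fit [ 0.5394 -0.0524] 0.0231 0.005
[   0   40   88  100 1922] [35.6 93. ] fit [ 0.4074 -0.1385] 0.023 0.0056
[ 270  117   43   45 1455] [291.1 139.1] fit [ 0.5629 -0.1177] 0.0134 0.0002
[ 272  287   39   39 1193] [290.8 306. ] fit [ 0.597  -0.2291] 0.0143 0.0006
```

View pics/w8z.png

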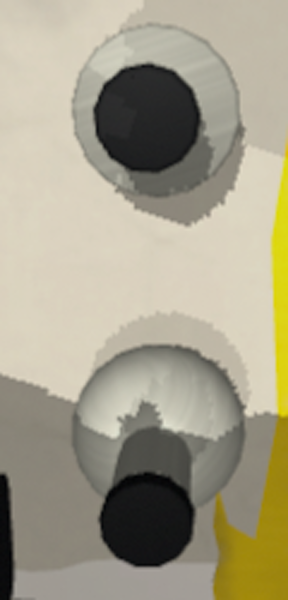

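Request:
jog_arm:
  commands:
    - {"tx": 3,"ty": -21,"tz": 0,"rx": 0,"ry": 0,"rz": 0,"hand": 60}
    - {"tx": 0,"ty": -20,"tz": 0,"rx": 0,"ry": 0,"rz": 0,"hand": 60}
    - {"tx": 0,"ty": -20,"tz": 0,"rx": 0,"ry": 0,"rz": 0,"hand": 60}
    - {"tx": 0,"ty": 0,"tz": -25,"rx": 0,"ry": 0,"rz": 0,"hand": 60}
    - {"tx": 0,"ty": 0,"tz": -25,"rx": 0,"ry": 0,"rz": 0,"hand": 60}
    - {"tx": 0,"ty": 0,"tz": -25,"rx": 0,"ry": 0,"rz": 0,"hand": 60}
    - {"tx": 0,"ty": 0,"tz": 0,"rx": 0,"ry": 0,"rz": 0,"hand": 60}
    - {"tx": 0,"ty": 0,"tz": 0,"rx": 0,"ry": 0,"rz": 0,"hand": 60}
    - {"tx": 0,"ty": 0,"tz": 0,"rx": 0,"ry": 0,"rz": 0,"hand": 60}

```text
t: 8.72
eef_pos: [0.5977, -0.2291, 0.1557]
eef_rot: [[0.951, 0.309, 0.001], [0.309, -0.951, -0.0], [0.001, 0.001, -1.0]]
ft_force: [-0.5, 0.4, 0.2]
opening: 0.0599
```

```bash
python3 - <<'E'
from cap import *
s=sensors.sense(); print(s['t'],np.round(s['eef_pos'],4),np.round(s['ft_force'],1))
c='wrist'; m=eyes.camera_model(c); save(c,'wrist9.png'); caps(cv2.imread('pics/wrist9.png'),m)
print(proj(c,(.597,-.229,.11),m))
E
```

```text
8.7167 [ 0.5977 -0.2291  0.1557] [-0.5  0.4  0.2]
[   0    0   99   97 4614] [54.8 46.9] fit [ 0.4592 -0.1714] 0.0189 0.0048
[ 283    0   66   41 2116] [315.4  16.9] fit [ 0.5644 -0.123 ] 0.011 0.0025
[ 284  234   56   56 2421] [311.2 262.1] fit [ 0.597  -0.2298] 0.014 0.0004
[311.7643147  261.13153806]
```

View pics/wrist9.png

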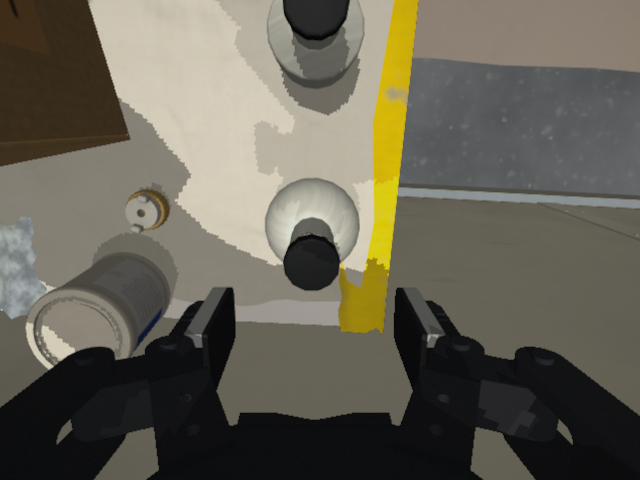

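Request:
jog_arm:
  commands:
    - {"tx": 0,"ty": 0,"tz": -25,"rx": 0,"ry": 0,"rz": 0,"hand": 60}
    - {"tx": 0,"ty": 0,"tz": -25,"rx": 0,"ry": 0,"rz": 0,"hand": 60}
    - {"tx": 0,"ty": 0,"tz": -25,"rx": 0,"ry": 0,"rz": 0,"hand": 60}
    - {"tx": 0,"ty": 0,"tz": -12,"rx": 0,"ry": 0,"rz": 0,"hand": 60}
    - {"tx": 0,"ty": 0,"tz": -7,"rx": 0,"ry": 0,"rz": 0,"hand": 55}
    - {"tx": 0,"ty": 0,"tz": 0,"rx": 0,"ry": 0,"rz": 0,"hand": 45}
    - {"tx": 0,"ty": 0,"tz": 0,"rx": 0,"ry": 0,"rz": 0,"hand": 40}
    - {"tx": 0,"ty": 0,"tz": 0,"rx": 0,"ry": 0,"rz": 0,"hand": 40}

```text
t: 9.43
eef_pos: [0.5978, -0.2293, 0.0619]
eef_rot: [[0.951, 0.309, 0.002], [0.309, -0.951, -0.001], [0.002, 0.001, -1.0]]
ft_force: [-0.4, -0.3, -0.1]
opening: 0.0401
```

```bash
python3 - <<'E'
from h import *
save('wrist','wrist10.png');save('side','side10.png')
s=sensors.sense();print(s['t'],s['eef_pos'],s['ft_force'],s['opening'])
a=cv2.imread('pics/wrist10.png');b=cv2.imread('pics/side10.png')
cv2.imwrite('pics/c10.png',np.hstack([cv2.resize(a,(400,300)),cv2.resize(b[100:325,200:500],(400,300))]))
E
```

```text
9.5333 [ 0.59763661 -0.22928052  0.0615577 ] [-0.22798351  1.19190677 -0.26734067] 0.04023379126940052
```

View pics/c10.png

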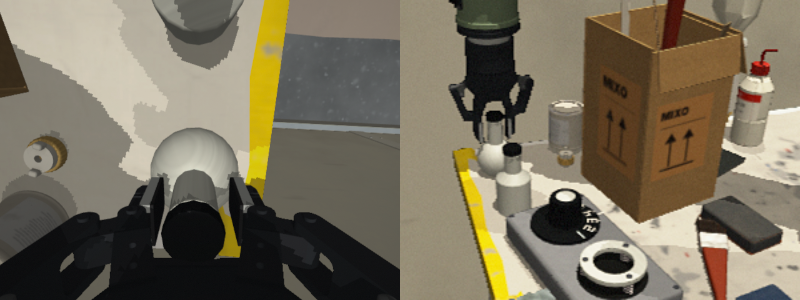

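The flask's neck sits centred between the pads (cap at about (193,230)). I close with 60 N and lift.

Request:
jog_arm:
  commands:
    - {"tx": 0,"ty": 0,"tz": 0,"rx": 0,"ry": 0,"rz": 0,"hand": 30}
    - {"tx": 0,"ty": 0,"tz": 0,"rx": 0,"ry": 0,"rz": 0,"hand": 20}
    - {"tx": 0,"ty": 0,"tz": 0,"rx": 0,"ry": 0,"rz": 0,"hand": 15}
    - {"tx": 0,"ty": 0,"tz": 0,"rx": 0,"ry": 0,"rz": 0,"hand": 15}
    - {"tx": 0,"ty": 0,"tz": 0,"rx": 0,"ry": 0,"rz": 0,"hand": 15}
    - {"tx": 0,"ty": 0,"tz": 0,"rx": 0,"ry": 0,"rz": 0,"hand": 15}
    - {"tx": 0,"ty": 0,"tz": 10,"rx": 0,"ry": 0,"rz": 0,"hand": 15}
    - {"tx": 0,"ty": 0,"tz": 25,"rx": 0,"ry": 0,"rz": 0,"hand": 15}
    - {"tx": 0,"ty": 0,"tz": 35,"rx": 0,"ry": 0,"rz": 0,"hand": 15}
    - {"tx": 0,"ty": 0,"tz": 35,"rx": 0,"ry": 0,"rz": 0,"hand": 15}
    - {"tx": 0,"ty": 0,"tz": 35,"rx": 0,"ry": 0,"rz": 0,"hand": 15}
    - {"tx": 0,"ty": 0,"tz": 0,"rx": 0,"ry": 0,"rz": 0,"hand": 15}
  newtons: 60

```text
t: 10.53
eef_pos: [0.5995, -0.2301, 0.2079]
eef_rot: [[0.951, 0.309, 0.009], [0.309, -0.951, -0.003], [0.008, 0.005, -1.0]]
ft_force: [1.3, -0.9, -1.8]
opening: 0.0247
```

```bash
python3 - <<'E'
from h import *
save('wrist','wrist11.png');save('side','side11.png')
s=sensors.sense();print(s['t'],s['eef_pos'],s['ft_force'],s['opening'],s['qpos'])
a=cv2.imread('pics/wrist11.png');b=cv2.imread('pics/side11.png')
cv2.imwrite('pics/c11.png',np.hstack([cv2.resize(a,(400,300)),cv2.resize(b[0:300,130:530],(400,300))]))
E
```

```text
10.6333 [ 0.59741986 -0.2291401   0.20204725] [ 0.14680719 -0.16978319 -3.07802511] 0.024952338083025348 [11.54718738 33.05965274  6.27213475 91.38484172 -4.14818522 55.63248698
 37.14489972]
```

View pics/c11.png

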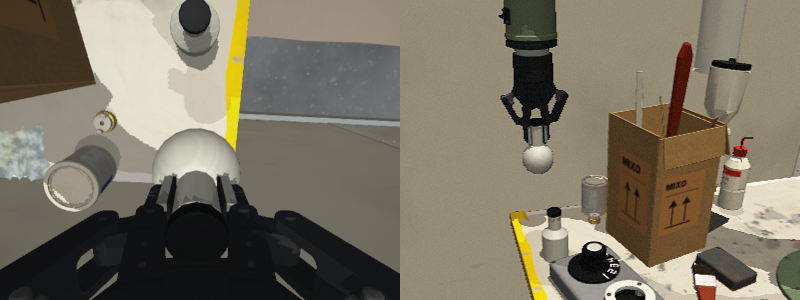

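Request:
jog_arm:
  commands:
    - {"tx": 0,"ty": 6,"tz": 15,"rx": 0,"ry": 0,"rz": 0,"hand": 15}
    - {"tx": 0,"ty": 6,"tz": 15,"rx": 0,"ry": 0,"rz": 0,"hand": 15}
    - {"tx": -14,"ty": 26,"tz": 0,"rx": 0,"ry": 0,"rz": 0,"hand": 15}
    - {"tx": -14,"ty": 26,"tz": 0,"rx": 0,"ry": 0,"rz": 0,"hand": 15}
    - {"tx": -14,"ty": 26,"tz": 0,"rx": 0,"ry": 0,"rz": 0,"hand": 15}
    - {"tx": -14,"ty": 26,"tz": 0,"rx": 0,"ry": 0,"rz": 0,"hand": 15}
    - {"tx": -14,"ty": 26,"tz": 0,"rx": 0,"ry": 0,"rz": 0,"hand": 15}
    - {"tx": -14,"ty": 26,"tz": 0,"rx": 0,"ry": 0,"rz": 0,"hand": 15}
    - {"tx": -14,"ty": 26,"tz": 0,"rx": 0,"ry": 0,"rz": 0,"hand": 15}
    - {"tx": -14,"ty": 26,"tz": 0,"rx": 0,"ry": 0,"rz": 0,"hand": 15}
    - {"tx": -14,"ty": 26,"tz": 0,"rx": 0,"ry": 0,"rz": 0,"hand": 15}
    - {"tx": -14,"ty": 26,"tz": 0,"rx": 0,"ry": 0,"rz": 0,"hand": 15}

```text
t: 11.63
eef_pos: [0.4554, 0.0439, 0.2294]
eef_rot: [[0.951, 0.309, -0.002], [0.309, -0.951, -0.0], [-0.002, -0.0, -1.0]]
ft_force: [0.4, 0.0, -2.1]
opening: 0.0248
```

Request:
jog_arm:
  commands:
    - {"tx": -12,"ty": 18,"tz": 0,"rx": 0,"ry": 0,"rz": 0,"hand": 15}
    - {"tx": -8,"ty": 13,"tz": 0,"rx": 0,"ry": 0,"rz": 0,"hand": 15}
    - {"tx": -5.5,"ty": 8.5,"tz": 0,"rx": 0,"ry": 0,"rz": 0,"hand": 15}
    - {"tx": 0,"ty": 0,"tz": 0,"rx": 0,"ry": 0,"rz": 0,"hand": 15}
    - {"tx": 0,"ty": 0,"tz": 0,"rx": 0,"ry": 0,"rz": 0,"hand": 15}
    - {"tx": 0,"ty": 0,"tz": 0,"rx": 0,"ry": 0,"rz": 0,"hand": 15}

```text
t: 12.13
eef_pos: [0.4318, 0.0817, 0.23]
eef_rot: [[0.951, 0.308, -0.0], [0.308, -0.951, -0.0], [-0.0, 0.0, -1.0]]
ft_force: [0.9, -0.8, -1.8]
opening: 0.025
```

```bash
python3 - <<'E'
from h import *
s=sensors.sense();print(s['t'],np.round(s['eef_pos'],4),s['ft_force'],s['opening'],np.round(s['qpos'],1),np.round(s['eef_rot'],3).tolist())
save('wrist','wrist12.png');save('side','side12.png');save('scene','scene12.png')
for c in('side','scene'):
    for z in(.069,):print(c,proj(c,(.4315,.0946,z)))
    for t in('ring_top','flask'): print(c,t,models.place_of(c,t)[:1])
a=cv2.imread('pics/wrist12.png');b=cv2.imread('pics/side12.png')
cv2.imwrite('pics/c12.png',np.hstack([cv2.resize(a,(400,300)),b[100:400,180:580]]))
E
```

```text
12.1333 [0.4318 0.0817 0.23  ] [ 0.89302627 -0.83244448 -1.79334135] 0.024990918801184942 [-1.890e+01  1.310e+01  5.000e-01  1.183e+02 -1.000e-01  4.860e+01
 -4.000e-01] [[0.951, 0.308, -0.0], [0.308, -0.951, -0.0], [-0.0, 0.0, -1.0]]
side [359.29083985 293.80790548]
side ring_top [{'point': [359.3, 294.9], 'score': 0.89}]
side flask []
scene [414.1072508  229.48757387]
scene ring_top [{'point': [413.7, 232.5], 'score': 0.56}]
scene flask [{'point': [412.0, 185.4], 'score': 0.81}]
```

View pics/c12.png

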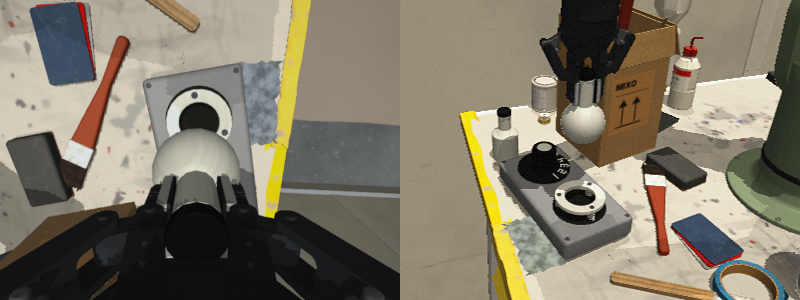

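Request:
jog_arm:
  commands:
    - {"tx": 0,"ty": 6,"tz": 0,"rx": 0,"ry": 0,"rz": 0,"hand": 15}
    - {"tx": 0,"ty": 6,"tz": 0,"rx": 0,"ry": 0,"rz": 0,"hand": 15}
    - {"tx": 0,"ty": 0,"tz": -25,"rx": 0,"ry": 0,"rz": 0,"hand": 15}
    - {"tx": 0,"ty": 0,"tz": -25,"rx": 0,"ry": 0,"rz": 0,"hand": 15}
    - {"tx": 0,"ty": 0,"tz": -25,"rx": 0,"ry": 0,"rz": 0,"hand": 15}
    - {"tx": 0,"ty": 0,"tz": -15,"rx": 0,"ry": 0,"rz": 0,"hand": 15}
    - {"tx": 0,"ty": 0,"tz": -7,"rx": 0,"ry": 0,"rz": 0,"hand": 15}
    - {"tx": 0,"ty": 0,"tz": 0,"rx": 0,"ry": 0,"rz": 0,"hand": 15}
    - {"tx": 0,"ty": 0,"tz": 0,"rx": 0,"ry": 0,"rz": 0,"hand": 15}
    - {"tx": 0,"ty": 0,"tz": 0,"rx": 0,"ry": 0,"rz": 0,"hand": 15}

```text
t: 13.32
eef_pos: [0.432, 0.0948, 0.1342]
eef_rot: [[0.951, 0.309, 0.001], [0.309, -0.951, 0.0], [0.001, -0.0, -1.0]]
ft_force: [0.3, 0.3, -1.7]
opening: 0.0251
```

```bash
python3 - <<'E'
from h import *
s=sensors.sense();print(s['t'],np.round(s['eef_pos'],4),s['ft_force'],s['opening'])
save('wrist','wrist13.png');save('side','side13.png');save('scene','scene13.png')
a=cv2.imread('pics/scene13.png');b=cv2.imread('pics/side13.png')
cv2.imwrite('pics/c13.png',np.hstack([cv2.resize(a[150:300,330:480],(400,400)),cv2.resize(b[200:350,270:420],(400,400))]))
E
```

```text
13.3167 [0.432  0.0948 0.1342] [ 0.27284956  0.30380034 -1.72203676] 0.02514638667656126
```

View pics/c13.png

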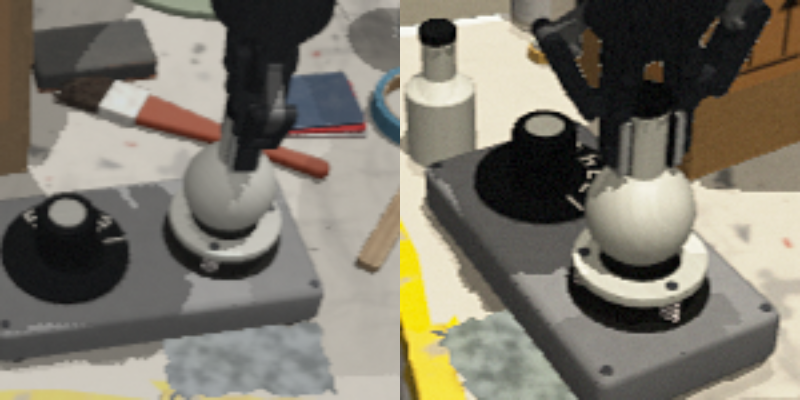

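Request:
jog_arm:
  commands:
    - {"tx": 0,"ty": 0,"tz": -4,"rx": 0,"ry": 0,"rz": 0,"hand": 15}
    - {"tx": 0,"ty": 0,"tz": -4,"rx": 0,"ry": 0,"rz": 0,"hand": 15}
    - {"tx": 0,"ty": 0,"tz": -4,"rx": 0,"ry": 0,"rz": 0,"hand": 15}
    - {"tx": 0,"ty": 0,"tz": 0,"rx": 0,"ry": 0,"rz": 0,"hand": 15}
    - {"tx": 0,"ty": 0,"tz": 0,"rx": 0,"ry": 0,"rz": 0,"hand": 15}
    - {"tx": 0,"ty": 0,"tz": 0,"rx": 0,"ry": 0,"rz": 0,"hand": 15}
  newtons: 80

```text
t: 13.97
eef_pos: [0.4316, 0.0947, 0.1213]
eef_rot: [[0.951, 0.309, 0.0], [0.309, -0.951, 0.0], [0.0, -0.0, -1.0]]
ft_force: [-1.2, 1.0, 5.1]
opening: 0.0246
```

Request:
jog_arm:
  commands:
    - {"tx": 0,"ty": 0,"tz": -3,"rx": 0,"ry": 0,"rz": 0,"hand": 15}
    - {"tx": 0,"ty": 0,"tz": -3,"rx": 0,"ry": 0,"rz": 0,"hand": 15}
    - {"tx": 0,"ty": 0,"tz": -3,"rx": 0,"ry": 0,"rz": 0,"hand": 15}
    - {"tx": 0,"ty": 0,"tz": 0,"rx": 0,"ry": 0,"rz": 0,"hand": 15}
    - {"tx": 0,"ty": 0,"tz": 0,"rx": 0,"ry": 0,"rz": 0,"hand": 15}
    - {"tx": 0,"ty": 0,"tz": 0,"rx": 0,"ry": 0,"rz": 0,"hand": 15}
    - {"tx": 0,"ty": 0,"tz": 0,"rx": 0,"ry": 0,"rz": 0,"hand": 15}

```text
t: 14.55
eef_pos: [0.4317, 0.0948, 0.1125]
eef_rot: [[0.951, 0.309, 0.0], [0.309, -0.951, 0.0], [0.0, -0.0, -1.0]]
ft_force: [-1.8, 1.7, 10.2]
opening: 0.0247
```

```bash
python3 - <<'E'
from h import *
s=sensors.sense();print(s['t'],np.round(s['eef_pos'],4),s['ft_force'],s['opening'])
save('wrist','wrist14.png');save('side','side14.png');save('scene','scene14.png')
for c in('side','scene','wrist'):
    for t in('ring_top','flask'):
        for r in models.place_of(c,t)[:1]: print(c,t,r,[atz(c,r['point'],z).round(4) for z in(.052,.057,.069)])
a=cv2.imread('pics/scene14.png');b=cv2.imread('pics/side14.png')
cv2.imwrite('pics/c14.png',np.hstack([cv2.resize(a[150:300,330:480],(400,400)),cv2.resize(b[200:350,270:420],(400,400))]))
E
```

```text
14.55 [0.4317 0.0948 0.1125] [-1.82953108  1.74247343 10.24606649] 0.024741659942671676
side ring_top {'point': [360.5, 299.9], 'score': 0.91} [array([0.4282, 0.0895, 0.052 ]), array([0.429 , 0.0955, 0.057 ]), array([0.431 , 0.1098, 0.069 ])]
side flask {'point': [356.9, 305.6], 'score': 0.93} [array([0.4353, 0.1037, 0.052 ]), array([0.4361, 0.1095, 0.057 ]), array([0.4379, 0.1235, 0.069 ])]
scene ring_top {'point': [413.4, 235.5], 'score': 0.79} [array([0.4322, 0.0959, 0.052 ]), array([0.4366, 0.096 , 0.057 ]), array([0.4473, 0.0963, 0.069 ])]
scene flask {'point': [413.1, 233.6], 'score': 0.65} [array([0.4274, 0.0943, 0.052 ]), array([0.4319, 0.0945, 0.057 ]), array([0.4427, 0.0948, 0.069 ])]
wrist flask {'point': [315.4, 257.4], 'score': 0.83} [array([0.4337, 0.0925, 0.052 ]), array([0.4331, 0.0941, 0.057 ]), array([0.4318, 0.098 , 0.069 ])]
```

View pics/c14.png

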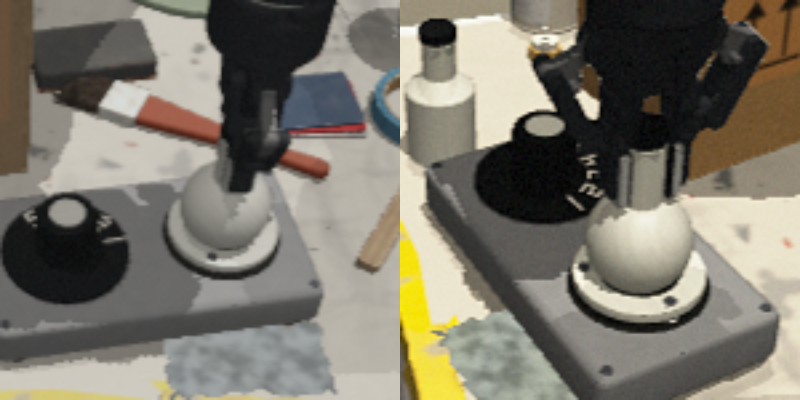

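Request:
jog_arm:
  commands:
    - {"tx": 0,"ty": 0,"tz": -1.5,"rx": 0,"ry": 0,"rz": 0,"hand": 15}
    - {"tx": 0,"ty": 0,"tz": 0,"rx": 0,"ry": 0,"rz": 0,"hand": 15}
    - {"tx": 0,"ty": 0,"tz": 0,"rx": 0,"ry": 0,"rz": 0,"hand": 15}
    - {"tx": 0,"ty": 0,"tz": 0,"rx": 0,"ry": 0,"rz": 0,"hand": 15}
    - {"tx": 0,"ty": 0,"tz": 0,"rx": 0,"ry": 0,"rz": 0,"hand": 15}
    - {"tx": 0,"ty": 0,"tz": 0,"rx": 0,"ry": 0,"rz": 0,"hand": 15}

```text
t: 15.5
eef_pos: [0.4317, 0.0948, 0.1111]
eef_rot: [[0.951, 0.309, 0.0], [0.309, -0.951, 0.0], [0.0, -0.0, -1.0]]
ft_force: [-2.7, 2.4, 11.0]
opening: 0.0245
```

```bash
python3 - <<'E'
from h import *
s=sensors.sense();print(s['t'],np.round(s['eef_pos'],4),s['ft_force'],s['opening'],np.abs(s['joint_velocities']).max())
save('wrist','wrist15.png')
for c in ('side','scene'):
    save(c,c+'15.png')
    for r in models.place_of(c,'straight_bottle')[:1]: print(c,r,atz(c,r['point'],0).round(4))
E
```

```text
15.5 [0.4317 0.0948 0.1111] [-2.67665333  2.40099161 10.96013705] 0.024548451489786068 0.09036384386194758
side {'point': [285.4, 259.5], 'score': 0.59} [ 0.562  -0.1032  0.    ]
scene {'point': [291.4, 273.7], 'score': 0.66} [ 0.5622 -0.1184  0.    ]
```

View pics/wrist15.png

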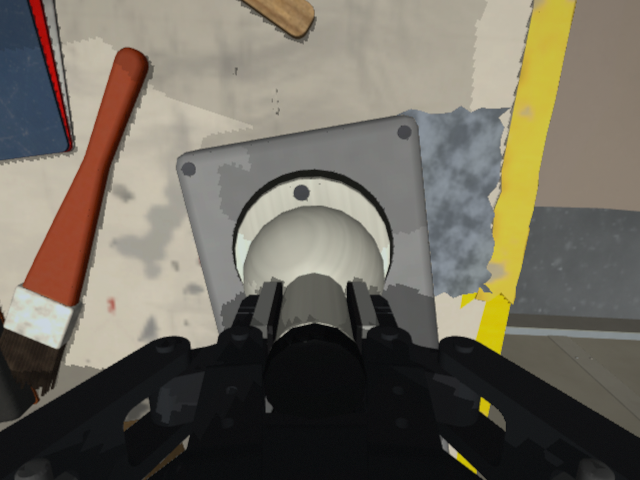

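View pics/side15.png

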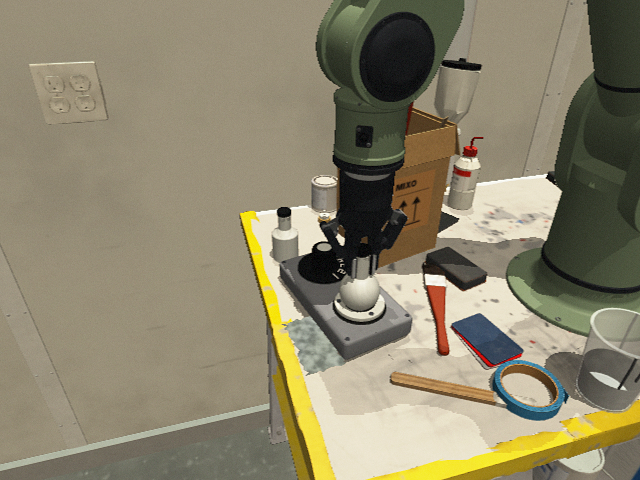

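```bash
python3 - <<'E'
from h import *
print(manip.sign_off()); s=sensors.sense();print(s['t'],np.round(s['eef_pos'],4),s['ft_force'])
E
```

```text
the job is handed in; nothing more can be done
None
the job is handed in; nothing more can be done
```

I turned the scale sleeve to 4, set the round flask into the sprung ring and pressed it down. The job was handed in at about 15.7 s of the 45 s allowed, with the flask still gripped and pressed; `sign_off` reports no verdict.

- **Sleeve:** I turned it about 81° clockwise. In the wrist picture afterwards, the tick of the 4 stood within about 2° of the index line; the allowance is about 8.6°.
- **Flask:** I gripped it by the neck and lifted its underside to about 140–170 mm. It sat centred in the ring, with the tool within 1 mm of the measured ring axis. The tool showed no tilt and the flask looked upright in the pictures.
- **Press:** The tool went down about 12 mm past the seating height. The wrist read 11.0 N, so with the flask's weight the ring carries about 13 N, which also fits about 12 mm of the 14 mm travel. The sideways force was about 3.6 N.
- **Straight-sided bottle:** It was never touched and is standing. The scene camera's last estimate was (0.562, -0.118), about 6 mm from that camera's first estimate. The side camera gave (0.562, -0.103), about 23 mm from its own first estimate and about 15 mm off in y from the scene camera. I put that down to a low-score (0.59) detection.
- **First move calls:** Two were refused because each row needs all seven fields, and nothing moved.
- **While gripping the sleeve:** A vertical force of about 20–27 N showed, probably from the finger tips touching the skirt. It had no lasting effect.

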